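# Release the print-check jig and unload the printed cover

## Robot

A 6-joint arm with a two-finger parallel gripper is mounted at the origin on the work surface. World frame = base frame: x ahead of the robot, y to its left, z up, the work surface at z = 0. Lengths are in m, angles in rad, forces in N, time in s.
With the tool pointing down it reaches from about 0.325 to 1 m from the base axis. Payload 5.1 kg.
Tool frame: the origin (TCP) lies on the front face of the gripper's body, between the roots of the fingers; the fingertips stand 73 mm ahead of it and the grasp point (between the pads) lies 54 mm ahead of it; z points along the fingers, y is the line along which they close (so a half turn about z gives the same grasp; the last joint's range is limited). The gripper opens to 85 mm and grips with 20 to 120 N. Pads are 22 mm wide; open, the fingers measure 114 mm over their backs; the gripper's body (76 mm by 85 mm) begins 54 mm behind the grasp point. The pads swing forward as they close: fully open they stand 13 mm farther back than shut.
Start: joints at [-1.337, 0.124, 1.65, -0, 1.367, -0.083], TCP at [0.202, -0.618, 0.304] pointing down, gripper open.
Joint ranges: [-2.61, 2.61], [-1.02, 2.33], [0.03, 2.71], [-1.35, 4.49], [0.32, 2.68], [-2.91, 2.91]. Speed limits (rad/s): [2.57, 2.57, 3.14, 3.14, 3.14, 3.14].

## Interface

Orientations are given as a unit quaternion [x, y, z, w].
In Python, from cell import * gives the robot as it stands. The module is installed in compiled form; this text tells all that it offers.
- The arm moves only by the tool play_rows, never from a script. Its argument "increments" is a list that holds one entry, the list of rows, each a list of 5 numbers: the shift along the tool's x, y, z as a fraction of full scale, then the turn about the tool's z as a fraction of full scale, then the opening, from 0 (shut) to 1 (fully open). In form: [[[x, y, z, twist, gripper], ...]]. A call has 1 to 8 rows; each row is the pose to reach, as a shift and turn from the pose commanded when the call began, along the tool's axes at that moment, turning the shorter way round; what a row does not reach only later rows make up. Full scale, the value 1, is 0.15 m for a shift and 180 degrees for a turn. A row lasts 1/8 s, in which the tool goes at most 62.5 mm and 10.7 degrees, less where a joint would pass 70% of its speed; a pose out of reach is approached as far as the arm can. A call with a number of a shift or a turn outside -1 to 1 is refused whole. A call with a gripper value outside its range is refused whole. The fingers move at their own pace and stop on an object; "squeeze" is the grip in N (left out, the last holds). Time passes only in rows, so rows that repeat a pose let the fingers close. It gives the time, the measured TCP pose, the force, the opening and the grip force at its end, in the units of the state.
- observe(): the state, without advancing time (a new reading comes with each control period).
- snapshot(name): name is "side" or "top"; returns the picture (480x640x3 uint8, red, green, blue); there is no depth.
- get_calibration(name): a dict with "fx", "fy", "cx", "cy" (pixels), "world_to_cam" (4x4, takes a point from world to camera coordinates). Camera axes: x right, y up, looking along -z (the intrinsics and any distortion apply to the point x, -y, -z); pixel columns grow to the right and rows downward; lengths in m; the calibration is good to about 2 mm. A picture is of the moment at which its call begins. get_calibration takes no time and is no camera call.
- job_done(): hands the job in; it is judged then, once.
The state is a dict: "clock": time; "joint_positions": joint angles; "qd": joint speeds; "effort": joint torques, N m; "ee_pos": TCP position; "orientation": TCP orientation; "force": force on the tool from outside, world axes, zero at the start; "wrist_torque": the same for the moment, N m; "grip_width": opening from 0.0 (shut) to 1.0 (fully open); "gripper_force": force on a finger pad.
Only numpy, scipy, OpenCV 4.12 (cv2) and the standard library are available. Lean on these libraries where they do the work, as an engineer would, in place of code of your own. Each camera call takes 0.05 s, during which the arm holds its last target. There are 200 camera calls.

## Task

An ink spatula has been left lying on the shut lid of the print-check jig: lay it in the blue tool bin first, so that it is not thrown. Then press the jig's green button to release the lid and let it spring fully open, lift the printed cover out and set it down flat in the free pocket of the black tray, printed face up; leave the jig open, and do not drop anything or disturb the other cover, the ink tin, the ink jar, the bottle or the tape roll.

Things in the scene. Friction and masses are not known exactly. Their poses are not given: they have to be found in the camera images.
- jig: clamshell print-check jig, fixed: aluminium base 265 x 200 x 15 mm, blue-framed clear lid on top. Origin on the bench under the nest; x from the front (latch, button) to the rear (hinge), y left, z up. Base spans x -140 to 125, y -100 to 100 mm. Hinge blocks at x 97 to 119, 78 mm high; a lamp box 50 x 30 mm, 39 mm high, at x -107, y 76. Other jig figures are in this frame, in mm.
- nest (a point): centre of the nest's top, at jig x -10, y 0, z 30 (axes as the jig's): a pedestal 110 x 40 mm on which the cover lies. Just beyond the cover's two ends stand blocks 30 mm wide, and along its sides four 10 mm pins at jig x -61 and 41, y +-38.5; all their tops are 8 mm above this point. Between the pins, beside the pedestal, fingers have free space down to jig z 15.
- button_top (a point): centre of the top of the green release button, 29 mm diameter, at jig x -116, y 0, z 67; it is pressed straight down. It stands 16 mm above the grey latch housing (jig x -134 to -98, y -28 to 28, top at z 51) just in front of the shut lid's front edge (jig x -85), which swings up past it.
- button (a joint): travel of the release button in m, 0 up to 0.009 fully down. It springs back; about 1 N starts it, the bolt lets go of the lid after some 6 mm, and it bottoms at about 4 N.
- lid (a joint): opening angle of the lid in rad about the hinge, 0 shut. It is latched at 0; when released, the hinge springs throw it open in about half a second, to its stop at 0.96 (55 degrees), where they hold it.
- lid_hinge (a point): middle of the lid's hinge axis (along jig y), at jig x 105, y 0, z 70. The lid is 190 mm long from here, 150 wide, 12 thick (z 64 to 76 shut); a 30 mm wide strike plate hangs 24 mm under its front edge. Open at 55 degrees it leans forward over the nest, front edge 230 mm high: a gripper straight down would hit it. Come from the front, tilted about 40 degrees, fingers pointing down and to the rear.
- lid_front (a point): middle of the lid's front edge, on its top face (z 76 mm when shut, 190 mm from the hinge).
- cover: printed cover to unload: light grey moulded shell 130 (x) x 62 (y) x 28 mm (z), about 0.14 kg, its top printed with a black window, a magenta line and green dots. Origin at the centre of its underside. It starts on the nest under the lid, x and y along the jig's, with about 2 mm of play to the blocks and pins.
- tray: black carrying tray, fixed, 170 (x) x 236 (y) mm, rim 14 mm high, floor 4 mm; origin at the centre of its underside. Two pockets side by side along its y, each for a cover lengthwise along tray x, marked off by ribs (tops 14 mm above the bench) at corners and ends only, 5 to 6 mm off a centred cover; the middle 86 mm of a pocket's long sides is free of ribs, for fingers.
- free_pocket (a point): centre of the floor of the empty pocket (tray y -57 mm, 4 mm above the bench); axes as the tray's.
- done_cover: a finished cover like the first one, in the tray's other pocket (tray y +57 mm); leave it there.
- spatula: ink spatula to clear: wooden handle 110 x 26 x 20 mm and flat steel blade 34 mm wide, 3 mm thick, 0.09 kg, 200 mm long in all, lying on the jig's lid. Origin on its underside at 105 mm from the handle's end; x along it from handle (-105 to +5 mm) to blade (to +95 mm), z up.
- spatula_grip (a point): point on the handle's centre line near the balance point, 30 mm from the origin towards the handle's end and 10 mm above the underside: the handle is 26 mm wide and 20 mm high here.
- spatula_tip (a point): middle of the end of the spatula's blade.
- bin: open blue tool bin, fixed, 250 (x) x 150 (y) x 50 mm high, walls and floor 5 mm, empty; origin at the centre of its underside.
- bin_floor (a point): centre of the bin's inner floor (5 mm above the bench); axes as the bin's.
- tin: ink tin, 80 mm diameter, 87 mm high; leave it standing. Origin at the centre of its underside.
- bottle: white solvent bottle, 66 mm diameter, 170 mm high; leave it standing. Origin at the centre of its underside.
- tape: yellow tape roll lying flat, 80 mm diameter, 45 mm high; leave it. Origin at the centre of its underside.
- jar: black ink jar with white lid and blue band, 70 mm diameter, 61 mm high; leave it standing. Origin at the centre of its underside.
Not all that is in view belongs to the job. Of the things like the spatula, leave any that is red or turquoise; of the rest the larger one is meant.

How it is judged:
By the outcome, as a careful person would: the job done as asked, in the order asked, and still so for the second after the job is handed in, with the robot touching nothing.
It also fails if it takes over 72 s, if anything falls off the work surface, if the arm or the gripper's body presses on something with over 40 N, if the wrist force passes 120 N, or if a joint passes its speed limit or range.

## Working session

There is one attempt and no reset: what is moved stays moved. The work goes in short steps, Python scripts to look and compute and a tool call to move; the robot and the scene stay as the last step left them, time stands still between calls to the robot, and variables do not carry over. Pictures are saved under pics/ and viewed, at most 10 in all, crops included, and the job is handed in when it is done.

Besides the shell and the picture viewer there is one more tool, called after "Emit:" by a JSON object that holds its "fn" and its "kwargs", one argument or row to a line. play_rows: Moves the arm, as the interface text tells. Its arguments: {"type":"object","properties":{"increments":{"type":"array","items":{"type":"array","items":{"type":"array","items":{"type":"number"}}}},"squeeze":{"type":"number"}},"required":["increments"]}

```bash
mkdir -p pics && python3 - <<'E'
from cell import *
import cv2,numpy as np
s=observe();print({k:np.round(v,4).tolist() for k,v in s.items()})
for n in("top","side"):
    cv2.imwrite(f"pics/{n}0.png",snapshot(n)[:,:,::-1]);c=get_calibration(n)
    print(n,{k:np.round(v,4).tolist() if not isinstance(v,str) else v for k,v in c.items()})
E
```

```text
{'clock': 0.0, 'joint_positions': [-1.3366, 0.1245, 1.6517, -0.0, 1.3675, -0.0826], 'qd': [0.0007, 0.0011, -0.0001, 0.0007, -0.0002, 0.0008], 'effort': [0.0009, -42.361, -36.5448, 0.0001, 0.007, -0.0], 'ee_pos': [0.2023, -0.6172, 0.3027], 'orientation': [0.9875, 0.1577, -0.0001, -0.001], 'force': [-0.5623, -0.2086, -0.2953], 'wrist_torque': [0.0135, -0.0008, -0.0728], 'gripper_force': 0.0, 'grip_width': 0.9989}
top {'fx': 437.8744, 'fy': 437.8744, 'cx': 314.407, 'cy': 236.7678, 'world_to_cam': [[-0.0128, -0.9996, -0.0236, 0.0194], [0.9967, -0.0147, 0.0799, -0.4801], [-0.0802, -0.0225, 0.9965, -1.1315], [0.0, 0.0, 0.0, 1.0]]}
side {'fx': 542.7403, 'fy': 542.7403, 'cx': 320.5734, 'cy': 247.1794, 'world_to_cam': [[-0.7924, -0.6098, -0.0145, 0.4031], [0.3993, -0.5366, 0.7433, -0.2585], [-0.461, 0.5833, 0.6688, -1.0956], [0.0, 0.0, 0.0, 1.0]]}
```

View pics/top0.png

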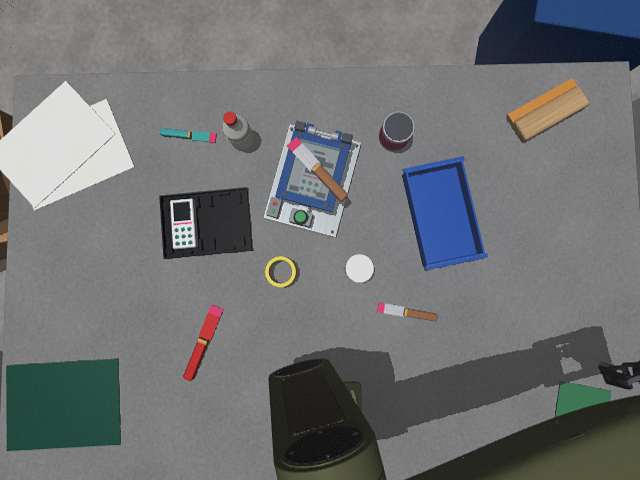

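View pics/side0.png

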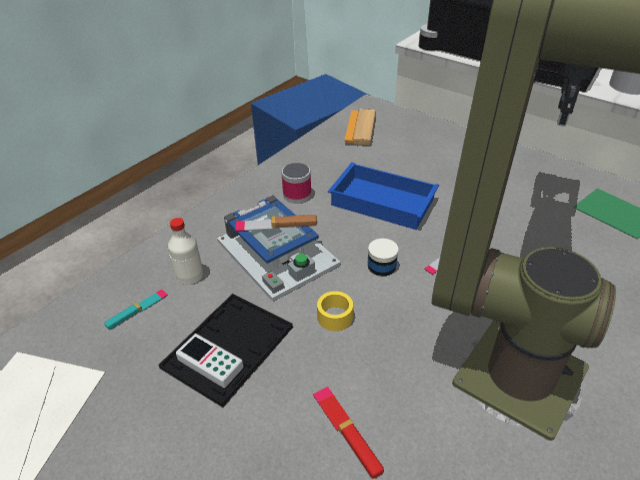

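The top view shows the jig at about (312,180) with its green button at (300,216). The spatula lies across the lid from its handle at (345,200) to the tip at (293,145). The tray is at (207,222) with its right-hand pocket free, and the bin is at (444,213). The small spatula at (407,312) is a decoy.

```bash
cat > h.py <<'E'
from cell import *
import cv2,numpy as np
from scipy.spatial.transform import Rotation as R
C={n:get_calibration(n) for n in("top","side")}
def ray(n,u,v):
    c=C[n];M=np.array(c["world_to_cam"]);d=M[:3,:3].T@np.array([(u-c["cx"])/c["fx"],-(v-c["cy"])/c["fy"],-1]);return -M[:3,:3].T@M[:3,3],d
def onz(n,u,v,z):
    o,d=ray(n,u,v);return o+d*(z-o[2])/d[2]
def proj(n,p):
    c=C[n];M=np.array(c["world_to_cam"]);q=M[:3,:3]@p+M[:3,3];return np.array([c["cx"]+c["fx"]*q[0]/-q[2],c["cy"]+c["fy"]*-q[1]/-q[2]])
def two(a,b):
    (o,d),(p,e)=ray("top",*a),ray("side",*b)
    s=np.linalg.lstsq(np.c_[d,-e],p-o,rcond=None)[0];A=o+d*s[0];B=p+e*s[1];return (A+B)/2,np.linalg.norm(A-B)
def mask(img,lo,hi,roi):
    x0,y0,x1,y1=roi;h=cv2.cvtColor(img,cv2.COLOR_RGB2HSV);m=cv2.inRange(h,lo,hi);k=np.zeros_like(m);k[y0:y1,x0:x1]=m[y0:y1,x0:x1];return k
def blob(m):
    cs=cv2.findContours(m,cv2.RETR_EXTERNAL,cv2.CHAIN_APPROX_NONE)[0];return max(cs,key=cv2.contourArea)
def cen(c):
    M=cv2.moments(c);return M["m10"]/M["m00"],M["m01"]/M["m00"]
def rect(n,c,z):
    P=np.array([onz(n,u,v,z)[:2] for u,v in c[:,0]],np.float32);return cv2.minAreaRect(P)
def tool(p,yaw_note=""):
    "shift (scale units) along tool axes from current TCP to p"
    s=observe();r=R.from_quat(s["orientation"]);return np.round(r.inv().apply(np.array(p)-s["ee_pos"])/.15,3)
E
python3 - <<'E'
from h import *
t=cv2.cvtColor(cv2.imread("pics/top0.png"),4);s=cv2.cvtColor(cv2.imread("pics/side0.png"),4)
def show(nm,r): print(nm,np.round(r[0],4),np.round(r[1],4),round(r[2],1))
bt=cen(blob(mask(t,(45,100,60),(80,255,255),(285,200,320,232))));bs=cen(blob(mask(s,(45,100,60),(80,255,255),(285,245,320,275))))
print("button",bt,bs,onz("top",*bt,.067),two(bt,bs))
show("bin",rect("top",blob(mask(t,(105,150,60),(125,255,255),(395,150,495,275))),.05))
show("lid",rect("top",cv2.convexHull(np.vstack([c for c in cv2.findContours(mask(t,(105,100,50),(125,255,255),(260,115,365,240)),0,1)[0] if cv2.contourArea(c)>15])),.076))
show("tray",rect("top",blob(mask(t,(0,0,0),(180,255,45),(150,180,260,265))),.014))
hb=mask(t,(5,120,60),(18,255,200),(285,130,360,210));hs=mask(s,(5,120,60),(18,255,200),(265,210,325,232))
h,g=blob(hb),blob(hs);show("handle",rect("top",h,.091));print("handle 2view",cen(h),cen(g),two(cen(h),cen(g)))
pm=blob(mask(t,(150,100,100),(175,255,255),(280,130,310,160)));ps=blob(mask(s,(150,100,100),(175,255,255),(225,215,255,235)))
print("tip pink",onz("top",*cen(pm),.079),two(cen(pm),cen(ps)))
# base corners
m=mask(t,(0,0,150),(180,50,255),(255,110,370,245));c=cv2.findContours(m,0,1)[0];H=cv2.convexHull(np.vstack([x for x in c if cv2.contourArea(x)>8]));show("base",rect("top",H,.015))
for nm,roi,z in(("tape",(260,250,300,292),.045),):
    c=blob(mask(t,(22,120,120),(34,255,255),roi));show(nm,rect("top",c,z))
big=cv2.resize(t[110:270,150:370],None,fx=3.6,fy=3.6,interpolation=cv2.INTER_CUBIC);cv2.imwrite("pics/z0.png",big[:,:,::-1])
E
```

```text
button (300.11176470588236, 216.24705882352941) (300.6190476190476, 259.4203612479474) [0.52910477 0.047238   0.067     ] (array([0.53008873, 0.04763968, 0.05870599]), np.float64(0.00019192103771724812))
bin [ 0.5356 -0.3204] [0.2641 0.1586] 11.1
lid [0.6567 0.0108] [0.1484 0.2043] 74.0
tray [0.5219 0.3069] [0.1681 0.229 ] 4.7
handle [ 0.6111 -0.0284] [0.105  0.0232] 42.2
handle 2view (330.36752136752136, 182.42612942612942) (295.38662790697674, 220.5954457364341) (array([ 0.60993102, -0.03074144,  0.08608591]), np.float64(0.0014475661215395525))
tip pink [0.71236217 0.06047093 0.079     ] (array([0.71194487, 0.06037081, 0.08035867]), np.float64(2.793802377123653e-05))
base [0.637  0.0169] [0.1982 0.2691] 74.0
tape [0.3918 0.1014] [0.077  0.0765] 89.3
```

View pics/z0.png

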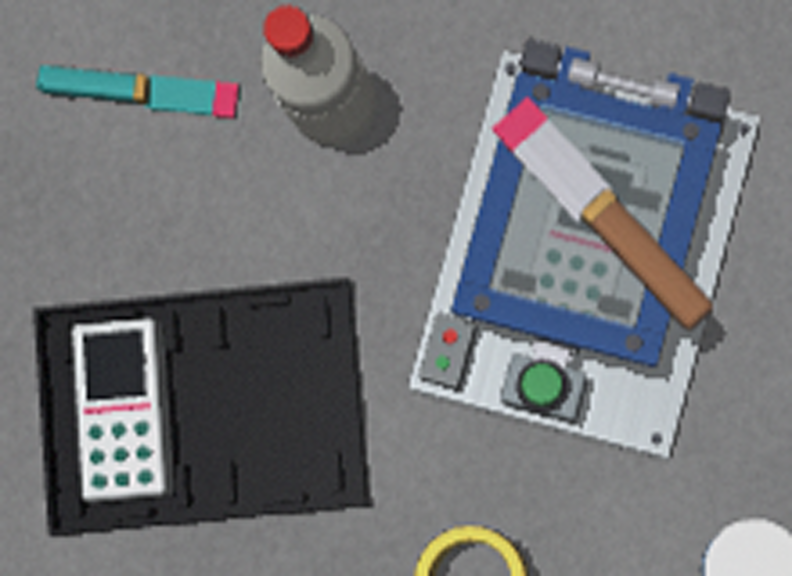

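Emit:
{"fn": "play_rows", "kwargs": {
  "increments": [
    [[0.25,-0.19,0.02,0,1],[0.5,-0.37,0.04,0,1],[0.75,-0.55,0.06,0,1],[0.98,-0.735,0.088,0,1]]
  ]
}}

```text
clock: 0.6
ee_pos: [0.3085, -0.4657, 0.2902]
orientation: [0.987, 0.158, -0.0, -0.0]
force: [0.2, 0.2, -0.0]
grip_width: 1.001
gripper_force: 0.0
```

Emit:
{"fn": "play_rows", "kwargs": {
  "increments": [
    [[0.25,-0.19,0.02,0,1],[0.5,-0.37,0.04,0,1],[0.75,-0.55,0.06,0,1],[0.98,-0.735,0.088,0,1]]
  ]
}}

```text
clock: 1.1
ee_pos: [0.4137, -0.3151, 0.2771]
orientation: [0.987, 0.158, -0.0, -0.0]
force: [-0.0, 0.2, -0.0]
grip_width: 1.002
gripper_force: 0.0
```

Emit:
{"fn": "play_rows", "kwargs": {
  "increments": [
    [[0.25,-0.19,0.02,0,1],[0.5,-0.37,0.04,0,1],[0.75,-0.55,0.06,0,1],[0.98,-0.735,0.088,0,1]]
  ]
}}

```text
clock: 1.6
ee_pos: [0.5191, -0.1645, 0.2639]
orientation: [0.987, 0.158, -0.0, -0.0]
force: [1.1, 0.5, 0.2]
grip_width: 1.002
gripper_force: 0.0
```

Emit:
{"fn": "play_rows", "kwargs": {
  "increments": [
    [[0.25,-0.19,0.02,-0.04,1],[0.5,-0.37,0.04,-0.08,1],[0.75,-0.55,0.06,-0.12,1],[0.98,-0.735,0.088,-0.133,1],[0.98,-0.735,0.088,-0.133,1],[0.98,-0.735,0.088,-0.133,1]]
  ]
}}

```text
clock: 2.35
ee_pos: [0.6234, -0.0157, 0.2506]
orientation: [0.933, 0.359, -0.001, -0.0]
force: [0.3, 0.9, 0.5]
grip_width: 0.998
gripper_force: 0.0
```

```bash
python3 - <<'E'
from h import *
s=observe();print(s["clock"],s["ee_pos"],R.from_quat(s["orientation"]).as_matrix().round(3),s["joint_positions"].round(3) if hasattr(s["joint_positions"],'round') else s["joint_positions"]);print(tool([.6255,-.0145,.153]))
t=snapshot("top");S=snapshot("side");im=np.hstack([cv2.resize(t[100:300,220:420],(400,400)),cv2.resize(S[110:310,180:380],(400,400))]);cv2.imwrite("pics/a1.png",im[:,:,::-1])
E
```

```text
2.35 [ 0.62337796 -0.01567143  0.25055864] [[ 0.742  0.67  -0.001]
 [ 0.67  -0.742 -0.   ]
 [-0.001 -0.001 -1.   ]] [-0.111  0.105  1.762 -0.     1.276  0.725]
[0.016 0.004 0.65 ]
```

View pics/a1.png

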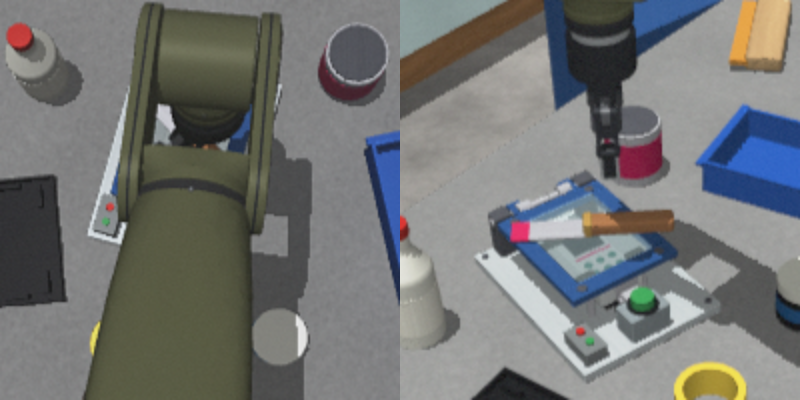

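The gripper hangs above the handle with its fingers across it. I'll descend and grip.

Emit:
{"fn": "play_rows", "kwargs": {
  "increments": [
    [[0.016,0.004,0.2,0,1],[0.016,0.004,0.4,0,1],[0.016,0.004,0.55,0,1],[0.016,0.004,0.64,0,1],[0.016,0.004,0.64,0,1],[0.016,0.004,0.64,0,0.6]]
  ],
  "squeeze": 40
}}

```text
clock: 3.2
ee_pos: [0.6266, -0.0146, 0.1564]
orientation: [0.933, 0.359, 0.001, 0.0]
force: [-0.4, -0.6, 0.2]
grip_width: 0.818
gripper_force: 0.0
```

Emit:
{"fn": "play_rows", "kwargs": {
  "increments": [
    [[0,0,0,0,0],[0,0,0,0,0],[0,0,0,0,0],[0,0,0,0,0],[0,0,0,0,0]]
  ]
}}

```text
clock: 3.82
ee_pos: [0.6265, -0.0143, 0.1561]
orientation: [0.933, 0.359, 0.001, 0.0]
force: [-0.6, -0.4, 5.3]
grip_width: 0.297
gripper_force: 45.2
```

Emit:
{"fn": "play_rows", "kwargs": {
  "increments": [
    [[0,0,-0.1,0,0],[0,0,-0.3,0,0],[0,0,-0.5,0,0],[0,0,-0.7,0,0],[0,0,-0.7,0,0]]
  ]
}}

```text
clock: 4.45
ee_pos: [0.6272, -0.0144, 0.2635]
orientation: [0.933, 0.359, 0.003, 0.001]
force: [0.4, 0.3, -0.6]
grip_width: 0.292
gripper_force: 44.4
```

```bash
python3 - <<'E'
from h import *
s=observe();print(s["ee_pos"],R.from_quat(s["orientation"]).as_matrix().round(3))
t=snapshot("top");S=snapshot("side");im=np.hstack([cv2.resize(t[100:300,220:420],(400,400)),cv2.resize(S[110:310,180:380],(400,400))]);cv2.imwrite("pics/a2.png",im[:,:,::-1])
for n,i in(("top",t),("side",S)):
    try:print(n,cen(blob(mask(i,(150,100,100),(175,255,255),(200,60,360,240)))))
    except Exception as e:print(n,e)
E
```

```text
[ 0.62723864 -0.01435106  0.26353563] [[ 0.742  0.67   0.006]
 [ 0.67  -0.742 -0.001]
 [ 0.004  0.004 -1.   ]]
top (212.13620071684585, 137.49820788530465)
side (297.0196905766526, 195.0590717299578)
```

View pics/a2.png

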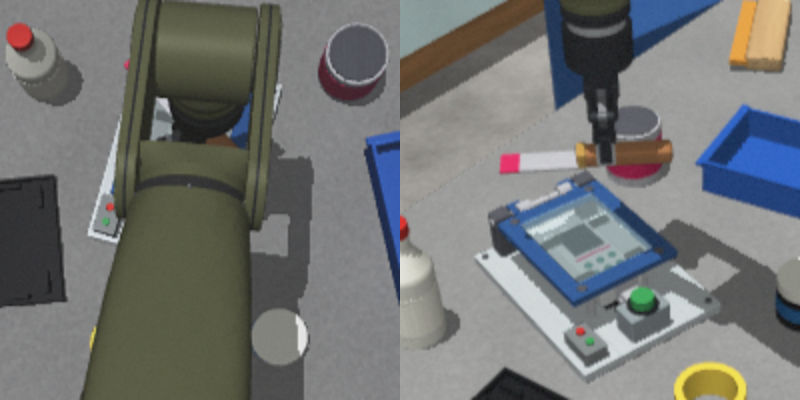

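Emit:
{"fn": "play_rows", "kwargs": {
  "increments": [
    [[-0.25,0.13,0,0.03,0],[-0.5,0.26,0,0.06,0],[-0.75,0.39,0,0.09,0],[-0.98,0.51,0,0.11,0],[-0.98,0.51,0,0.172,0],[-0.98,0.51,0,0.172,0]]
  ]
}}

```text
clock: 5.3
ee_pos: [0.5672, -0.1697, 0.2577]
orientation: [0.995, 0.097, -0.002, -0.001]
force: [-0.4, -0.5, -0.7]
grip_width: 0.29
gripper_force: 44.4
```

```bash
python3 - <<'E'
from h import *
s=observe();print(s["ee_pos"],R.from_quat(s["orientation"]).as_matrix().round(3),tool([.511,-.325,.20]))
E
```

```text
[ 0.56716317 -0.16966773  0.25766155] [[ 0.981  0.194 -0.004]
 [ 0.194 -0.981  0.002]
 [-0.003 -0.002 -1.   ]] [-0.567  0.944  0.384]
```

Emit:
{"fn": "play_rows", "kwargs": {
  "increments": [
    [[-0.19,0.31,0,0,0],[-0.38,0.63,0,0,0],[-0.57,0.944,0.1,0,0],[-0.57,0.944,0.3,0,0],[-0.57,0.944,0.38,0,0],[-0.57,0.944,0.38,0,0]]
  ]
}}

```text
clock: 6.05
ee_pos: [0.5113, -0.3237, 0.2012]
orientation: [0.995, 0.098, -0.001, -0.001]
force: [0.4, 0.5, -1.7]
grip_width: 0.293
gripper_force: 44.4
```

```bash
python3 - <<'E'
from h import *
s=observe();print(s["ee_pos"],tool([.511,-.325,.088]))
t=snapshot("top");S=snapshot("side");im=np.hstack([cv2.resize(t[120:320,360:560],(400,400)),cv2.resize(S[110:310,280:480],(400,400))]);cv2.imwrite("pics/a3.png",im[:,:,::-1])
E
```

```text
[ 0.51131577 -0.32368697  0.20120978] [-0.002  0.01   0.755]
```

View pics/a3.png

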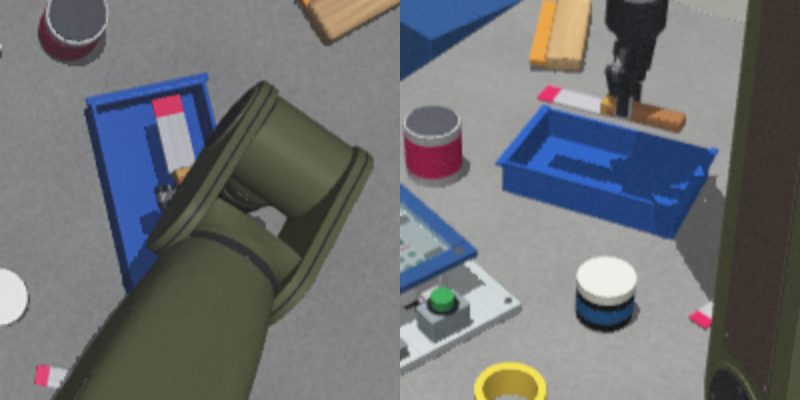

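The blade shows inside the bin with clearance to the walls. I'll lower it.

Emit:
{"fn": "play_rows", "kwargs": {
  "increments": [
    [[0,0,0.25,0,0],[0,0,0.5,0,0],[0,0,0.68,0,0],[0,0,0.73,0,0],[0,0,0.75,0,0],[0,0,0.765,0,0],[0,0,0.765,0,0]]
  ]
}}

```text
clock: 7.02
ee_pos: [0.5122, -0.3254, 0.0895]
orientation: [0.995, 0.097, 0.001, 0.001]
force: [-0.3, 0.7, -0.5]
grip_width: 0.289
gripper_force: 44.4
```

Emit:
{"fn": "play_rows", "kwargs": {
  "increments": [
    [[0,0,0.015,0,0],[0,0,0.015,0,0]]
  ]
}}

```text
clock: 7.28
ee_pos: [0.5116, -0.325, 0.0862]
orientation: [0.995, 0.097, -0.0, -0.0]
force: [0.6, -0.0, -0.5]
grip_width: 0.293
gripper_force: 44.4
```

Emit:
{"fn": "play_rows", "kwargs": {
  "increments": [
    [[0,0,0.013,0,0],[0,0,0.013,0,0]]
  ]
}}

```text
clock: 7.52
ee_pos: [0.5118, -0.3252, 0.0849]
orientation: [0.995, 0.097, 0.0, 0.0]
force: [-1.2, 1.2, 4.8]
grip_width: 0.291
gripper_force: 45.0
```

Emit:
{"fn": "play_rows", "kwargs": {
  "increments": [
    [[0,0,-0.005,0,0.45],[0,0,-0.005,0,0.6],[0,0,-0.005,0,0.65],[0,0,-0.1,0,0.65],[0,0,-0.4,0,0.65],[0,0,-0.8,0,0.65],[0,0,-1,0,0.65],[0,0,-1,0,0.65]]
  ]
}}

```text
clock: 8.52
ee_pos: [0.5131, -0.3261, 0.2394]
orientation: [0.995, 0.097, 0.003, 0.003]
force: [1.3, -1.0, 0.1]
grip_width: 0.651
gripper_force: 0.0
```

Emit:
{"fn": "play_rows", "kwargs": {
  "increments": [
    [[0.3,-0.1,-0.1,0,0.3],[0.6,-0.2,-0.2,0,0],[1,-0.3,-0.4,0,0],[1,-0.3,-0.4,0,0]]
  ]
}}

```text
clock: 9.02
ee_pos: [0.6528, -0.2501, 0.2952]
orientation: [0.995, 0.099, 0.001, 0.0]
force: [-0.7, 0.2, -0.5]
grip_width: 0.004
gripper_force: 0.0
```

```bash
python3 - <<'E'
from h import *
s=observe();print(s["ee_pos"],s["joint_positions"])
t=snapshot("top");S=snapshot("side");im=np.hstack([cv2.resize(t[120:320,360:560],(400,400)),cv2.resize(S[110:310,280:480],(400,400))]);cv2.imwrite("pics/a4.png",im[:,:,::-1])
E
```

```text
[ 0.65275747 -0.25014021  0.29520154] [-4.42829942e-01  2.33281207e-01  1.54069975e+00  4.68317043e-04
  1.36531978e+00  9.30220596e-01]
```

View pics/a4.png

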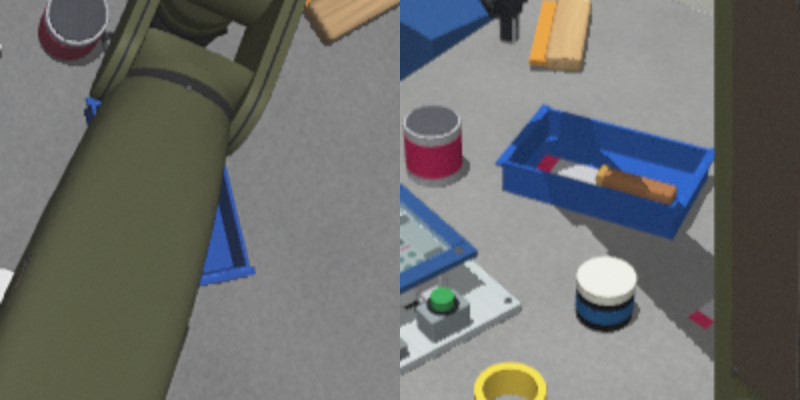

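The spatula lies flat in the bin. Moves can't tilt the tool directly, so I'll test in free space what an out-of-reach command does to the tool orientation.

Emit:
{"fn": "play_rows", "kwargs": {
  "increments": [
    [[0.33,-0.04,0,0,0],[0.66,-0.08,0,0,0],[1,-0.13,0,0,0],[1,-0.13,0,0,0]]
  ]
}}

```text
clock: 9.62
ee_pos: [0.794, -0.2031, 0.2894]
orientation: [0.995, 0.098, -0.003, -0.001]
force: [-0.5, -0.4, 0.0]
grip_width: 0.0
gripper_force: 0.0
```

Emit:
{"fn": "play_rows", "kwargs": {
  "increments": [
    [[0.33,-0.04,0,0,0],[0.66,-0.08,0,0,0],[1,-0.13,0,0,0],[1,-0.13,0,0,0]]
  ]
}}

```text
clock: 10.12
ee_pos: [0.9376, -0.1555, 0.2864]
orientation: [0.995, 0.097, -0.004, -0.001]
force: [-1.1, -1.1, -1.8]
grip_width: -0.0
gripper_force: 0.0
```

Emit:
{"fn": "play_rows", "kwargs": {
  "increments": [
    [[0.33,0,0,0,0],[0.66,0,0,0,0],[1,0,0,0,0],[1,0,0,0,0]]
  ]
}}

```text
clock: 10.62
ee_pos: [1.034, -0.1217, 0.2718]
orientation: [0.995, 0.097, 0.01, 0.002]
force: [0.2, 0.5, -0.4]
grip_width: -0.003
gripper_force: 0.0
```

```bash
python3 - <<'E'
from h import *
s=observe();print(s["ee_pos"],s["joint_positions"].round(3),R.from_quat(s["orientation"]).as_matrix().round(3))
E
```

```text
[ 1.03397005 -0.12174268  0.27183356] [-1.690e-01  1.272e+00  3.600e-02  1.000e-03  1.813e+00  1.208e+00] [[ 0.981  0.193  0.021]
 [ 0.193 -0.981 -0.002]
 [ 0.02   0.006 -1.   ]]
```

Emit:
{"fn": "play_rows", "kwargs": {
  "increments": [
    [[0.5,0,0,0,0],[1,0,0,0,0],[1,0,0,0,0]]
  ]
}}

```text
clock: 11.0
ee_pos: [1.0511, -0.0882, 0.2644]
orientation: [0.995, 0.097, 0.038, 0.008]
force: [0.5, 0.5, -0.7]
grip_width: 0.002
gripper_force: 0.0
```

```bash
python3 - <<'E'
from h import *
s=observe();print(s["ee_pos"],s["joint_positions"].round(3),R.from_quat(s["orientation"]).as_matrix().round(3))
E
```

```text
[ 1.0510852  -0.08819879  0.26438855] [-0.135  1.285  0.028  0.002  1.751  1.243] [[ 0.978  0.192  0.078]
 [ 0.193 -0.981 -0.008]
 [ 0.075  0.023 -0.997]]
```

Emit:
{"fn": "play_rows", "kwargs": {
  "increments": [
    [[-0.5,0,0,0,0],[-1,0,0,0,0],[-1,0,0,0,0]]
  ]
}}

```text
clock: 11.38
ee_pos: [0.9387, -0.1126, 0.2565]
orientation: [0.995, 0.097, 0.039, 0.008]
force: [0.5, -1.1, 0.8]
grip_width: -0.0
gripper_force: 0.0
```

```bash
python3 - <<'E'
from h import *
s=observe();print(s["ee_pos"],s["joint_positions"].round(4),R.from_quat(s["orientation"]).as_matrix().round(3))
E
```

```text
[ 0.93871092 -0.1125948   0.25652702] [-0.1773  0.7829  0.8578  0.0055  1.4214  1.1989] [[ 0.978  0.192  0.079]
 [ 0.193 -0.981 -0.009]
 [ 0.076  0.024 -0.997]]
```

Overreach ratchets an outward lean, and the lean persists when the arm moves back in. A lean of about 13° is enough to clear the open lid if I grip the front part of the cover. I'll add more lean.

Emit:
{"fn": "play_rows", "kwargs": {
  "increments": [
    [[0.5,0.1,-0.2,0,0],[1,0.2,-0.4,0,0],[1,0.2,-0.4,0,0]]
  ]
}}

```text
clock: 11.75
ee_pos: [1.0412, -0.1095, 0.313]
orientation: [0.994, 0.096, 0.05, 0.01]
force: [2.0, 0.6, 2.2]
grip_width: 0.003
gripper_force: 0.0
```

Emit:
{"fn": "play_rows", "kwargs": {
  "increments": [
    [[1,0.3,-0.2,0,0],[1,0.3,-0.2,0,0]]
  ]
}}

```text
clock: 12.0
ee_pos: [1.0498, -0.1089, 0.3186]
orientation: [0.993, 0.096, 0.073, 0.015]
force: [1.2, -0.4, 2.6]
grip_width: 0.005
gripper_force: 0.0
```

Emit:
{"fn": "play_rows", "kwargs": {
  "increments": [
    [[1,0.3,-0.2,0,0],[1,0.3,-0.2,0,0]]
  ]
}}

```text
clock: 12.25
ee_pos: [1.0561, -0.1086, 0.3287]
orientation: [0.991, 0.096, 0.094, 0.019]
force: [0.2, 0.2, -0.1]
grip_width: 0.002
gripper_force: 0.0
```

```bash
cat > st.py <<'E'
from h import *
s=observe();r=R.from_quat(s["orientation"]).as_matrix();z=r[:,2]
print("clock",round(s["clock"],2),"tcp",s["ee_pos"].round(4),"j",s["joint_positions"].round(3),"lean",np.degrees(np.arccos(-z[2])).round(1),"az",np.degrees(np.arctan2(z[1],z[0])).round(1),"yaw x",np.degrees(np.arctan2(r[1,0],r[0,0])).round(1),"F",s["force"].round(1))
E
python3 st.py
```

```text
clock 12.25 tcp [ 1.0561 -0.1086  0.3287] j [-0.155  1.227  0.025  0.01   1.697  1.224] lean 11.1 az -5.9 yaw x 11.4 F [ 0.2  0.2 -0.1]
```

Emit:
{"fn": "play_rows", "kwargs": {
  "increments": [
    [[1,0.3,-0.1,0,0],[1,0.3,-0.1,0,0]]
  ]
}}

```text
clock: 12.5
ee_pos: [1.0647, -0.1087, 0.3276]
orientation: [0.989, 0.096, 0.113, 0.023]
force: [-0.5, -0.4, -0.6]
grip_width: 0.001
gripper_force: 0.0
```

Emit:
{"fn": "play_rows", "kwargs": {
  "increments": [
    [[-0.4,0,-0.2,0,0],[-1,0,-0.2,0,0],[-1,0,-0.2,0,0]]
  ]
}}

```text
clock: 12.88
ee_pos: [0.9485, -0.1326, 0.3305]
orientation: [0.988, 0.097, 0.115, 0.024]
force: [1.2, -0.7, 1.6]
grip_width: -0.004
gripper_force: 0.0
```

```bash
python3 st.py && python3 - <<'E'
from h import *
O=np.array([.643,.015,0]);a=np.radians(-16);X=np.array([np.cos(a),np.sin(a),0])
s=observe();r=R.from_quat(s["orientation"]).as_matrix()
tip=O-.122*X+[0,0,.067]
p=tip-.073*r[:,2]
print(tip,p,"hover",tool(p-.03*r[:,2]),"hover .12 up",tool(p+[0,0,.12]), "axes",r.round(3))
E
```

```text
clock 12.88 tcp [ 0.9485 -0.1326  0.3305] j [-0.2    0.711  0.853  0.023  1.343  1.174] lean 13.5 az -5.9 yaw x 11.6 F [ 1.2 -0.7  1.6]
[0.52572607 0.04862776 0.067     ] [0.50873442 0.05039103 0.13797306] hover [-2.846 -1.828  0.336] hover .12 up [-2.667 -1.773 -0.242] axes [[ 0.955  0.186  0.233]
 [ 0.196 -0.98  -0.024]
 [ 0.224  0.069 -0.972]]
```

Emit:
{"fn": "play_rows", "kwargs": {
  "increments": [
    [[-0.3,-0.2,-0.02,0,0],[-0.6,-0.4,-0.05,0,0],[-0.89,-0.59,-0.08,0,0]]
  ]
}}

```text
clock: 13.25
ee_pos: [0.8011, -0.0712, 0.307]
orientation: [0.988, 0.096, 0.115, 0.023]
force: [0.7, 1.2, 1.2]
grip_width: 0.002
gripper_force: 0.0
```

Emit:
{"fn": "play_rows", "kwargs": {
  "increments": [
    [[-0.3,-0.2,-0.02,0,0],[-0.6,-0.4,-0.05,0,0],[-0.89,-0.59,-0.08,0,0]]
  ]
}}

```text
clock: 13.62
ee_pos: [0.6548, -0.0101, 0.2837]
orientation: [0.988, 0.096, 0.115, 0.023]
force: [-0.2, -0.9, 1.1]
grip_width: -0.001
gripper_force: 0.0
```

Emit:
{"fn": "play_rows", "kwargs": {
  "increments": [
    [[-0.3,-0.2,-0.02,0.05,0],[-0.6,-0.4,-0.05,0.1,0],[-0.89,-0.59,-0.08,0.153,0],[-0.89,-0.59,-0.08,0.153,0],[-0.89,-0.59,-0.08,0.153,0]]
  ]
}}

```text
clock: 14.25
ee_pos: [0.5099, 0.0502, 0.2606]
orientation: [0.983, -0.141, 0.117, -0.005]
force: [0.2, -0.6, 0.3]
grip_width: 0.001
gripper_force: 0.0
```

```bash
python3 st.py && python3 - <<'E'
from h import *
O=np.array([.643,.015,0]);a=np.radians(-16);X=np.array([np.cos(a),np.sin(a),0])
s=observe();r=R.from_quat(s["orientation"]).as_matrix()
tip=O-.122*X+[0,0,.067]
p=tip-.073*r[:,2]
print("y axis",r[:,1],"up 12mm",tool(p+[0,0,.012]),"down vec/10mm",(r.T@[0,0,-.01]/.15).round(3))
t=snapshot("top");S=snapshot("side");im=np.hstack([cv2.resize(t[130:290,220:380],(400,400)),cv2.resize(S[130:310,200:380],(400,400))]);cv2.imwrite("pics/b1.png",im[:,:,::-1])
E
```

```text
clock 14.25 tcp [0.5099 0.0502 0.2606] j [ 0.003 -0.262  2.099 -0.027  1.071  1.869] lean 13.4 az -5.7 yaw x -16.6 F [ 0.2 -0.6  0.3]
y axis [-0.27625692 -0.96012326 -0.04295857] up 12mm [-0.175  0.033  0.715] down vec/10mm [-0.015  0.003  0.065]
```

Emit:
{"fn": "play_rows", "kwargs": {
  "increments": [
    [[-0.06,0.01,0.25,0,0],[-0.12,0.02,0.5,0,0],[-0.175,0.033,0.715,0,0],[-0.175,0.033,0.715,0,0],[-0.175,0.033,0.715,0,0]]
  ]
}}

```text
clock: 14.98
ee_pos: [0.5082, 0.0502, 0.1491]
orientation: [0.983, -0.142, 0.116, -0.005]
force: [-0.2, 0.1, -0.5]
grip_width: 0.001
gripper_force: 0.0
```

Emit:
{"fn": "play_rows", "kwargs": {
  "increments": [
    [[-0.01,0.002,0.05,0,0],[-0.02,0.004,0.09,0,0],[-0.03,0.006,0.12,0,0],[-0.03,0.006,0.12,0,0]]
  ]
}}

```text
clock: 15.48
ee_pos: [0.5077, 0.0504, 0.1303]
orientation: [0.983, -0.142, 0.117, -0.005]
force: [3.4, -0.8, 3.4]
grip_width: 0.002
gripper_force: 2.1
```

```bash
python3 st.py && python3 - <<'E'
from h import *
t=snapshot("top");S=snapshot("side");im=np.hstack([cv2.resize(t[130:290,220:380],(400,400)),cv2.resize(S[130:310,200:380],(400,400))]);cv2.imwrite("pics/b2.png",im[:,:,::-1])
E
```

```text
clock 15.47 tcp [0.5077 0.0504 0.1303] j [ 0.003 -0.105  2.203 -0.033  0.81   1.88 ] lean 13.4 az -5.7 yaw x -16.7 F [ 3.4 -0.8  3.4]
```

View pics/b2.png

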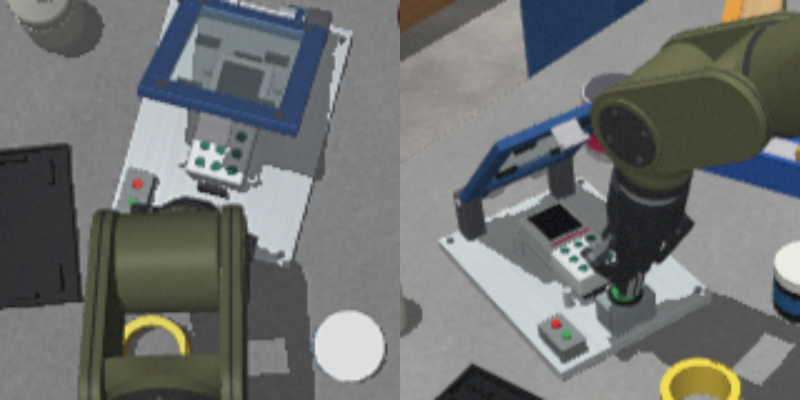

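The lid is open: the blue frame is raised and the cover is visible on the nest, with its front end at about (218,180) in the left panel. I'll back off and measure the cover.

Emit:
{"fn": "play_rows", "kwargs": {
  "increments": [
    [[-0.1,0,-0.2,0,0],[-0.3,0,-0.5,0,0.5],[-0.6,0,-0.8,0,1],[-0.9,0,-0.9,0,1],[-0.9,0,-0.9,0,1],[-0.9,0,-0.9,0,1]]
  ]
}}

```text
clock: 16.32
ee_pos: [0.349, 0.0913, 0.2291]
orientation: [0.983, -0.142, 0.114, -0.005]
force: [0.2, 0.6, 0.9]
grip_width: 0.996
gripper_force: 0.0
```

```bash
python3 st.py && python3 - <<'E'
from h import *
t=snapshot("top");S=snapshot("side");cv2.imwrite("pics/c_t.png",t[:,:,::-1]);cv2.imwrite("pics/c_s.png",S[:,:,::-1])
im=np.hstack([cv2.resize(t[120:250,250:380],(400,400)),cv2.resize(S[170:300,200:330],(400,400))]);cv2.imwrite("pics/c1.png",im[:,:,::-1])
E
```

```text
clock 16.32 tcp [0.349  0.0913 0.2291] j [ 0.137 -0.674  2.422 -0.058  1.172  2.01 ] lean 13.1 az -5.9 yaw x -16.7 F [0.2 0.6 0.9]
```

View pics/c1.png

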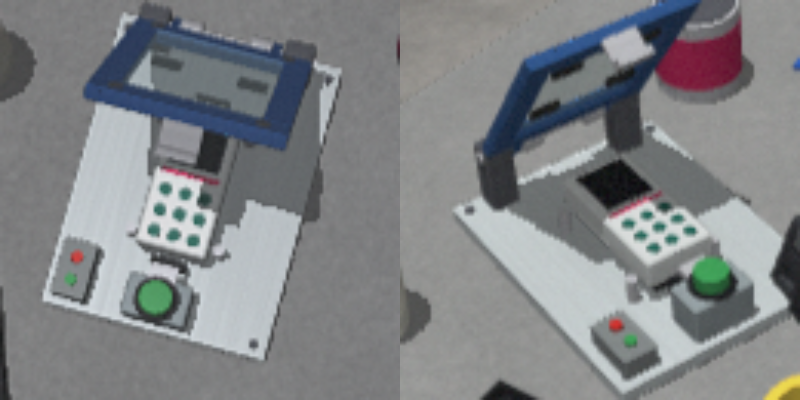

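The lid stands fully open and the front half of the cover is clear. I'll measure the dots and the white top's front edge to get the cover's y and yaw.

```bash
cat > cov.py <<'E'
from h import *
def dots(n,img,roi,z):
    m=mask(img,(70,60,40),(95,255,160),roi)
    P=[cen(c) for c in cv2.findContours(m,0,1)[0] if cv2.contourArea(c)>=3]
    return np.array([onz(n,u,v,z) for u,v in P])
def rep(nm,D):
    r=cv2.minAreaRect(D[:,:2].astype(np.float32));print(nm,len(D),"mean",D.mean(0).round(4),"rect",np.round(r[0],4),np.round(r[1],4),round(r[2],1))
if __name__=="__main__":
    t=cv2.imread("pics/c_t.png")[:,:,::-1];S=cv2.imread("pics/c_s.png")[:,:,::-1]
    A=dots("top",t,(290,175,325,202),.058);rep("top",A)
    B=dots("side",S,(265,230,305,258),.058);rep("side",B)
    rep("done",dots("top",t,(165,220,200,250),.032))
    # white cover top (front part), magenta
    for n,i,roi,z in(("top",t,(290,170,325,206),.058),("side",S,(260,225,305,265),.058)):
        m=blob(mask(i,(140,80,80),(178,255,255),roi));P=np.array([onz(n,*q[0],z) for q in m.astype(float)]);print(n,"magenta",P.mean(0).round(4))
    bt=cen(blob(mask(t,(45,100,60),(72,255,255),(285,200,320,232))));print("button",onz("top",*bt,.067))
    O=np.array([.643,.015]);a=np.radians(-16);X=np.array([np.cos(a),np.sin(a)]);Y=np.array([-X[1],X[0]])
    for D in(A,B):
        d=D.mean(0)[:2]-O;print("in jig",d@X,d@Y)
    b=onz("top",*bt,.067)[:2]-O;print("btn in jig",b@X,b@Y)
    # lid edge: white strike plate in side view? base corners
    m=mask(t,(0,0,165),(180,40,255),(255,110,370,245));H=cv2.convexHull(np.vstack([x for x in cv2.findContours(m,0,1)[0] if cv2.contourArea(x)>8]));print("base",rect("top",H,.015))
E
python3 cov.py
```

```text
top 9 mean [0.5993 0.0274 0.058 ] rect [0.5993 0.0271] [0.0345 0.0363] 73.2
side 5 mean [0.601  0.0301 0.058 ] rect [0.6    0.0271] [0.0345 0.0359] 73.5
done 9 mean [0.4866 0.357  0.032 ] rect [0.4865 0.3569] [0.0368 0.0342] 2.5
top magenta [0.6323 0.0174 0.058 ]
side magenta [0.6317 0.0159 0.058 ]
button [0.52932341 0.04745791 0.067     ]
in jig -0.045396421712720784 -0.00016686653392958135
in jig -0.04451493711100631 0.0029949722386897666
btn in jig -0.11821956500391459 -0.00013297087505375032
base ((0.6341632008552551, 0.017593026161193848), (0.19766411185264587, 0.2626398205757141), 74.0162353515625)
```

```bash
cat > pick.py <<'E'
from h import *
import sys
O=np.array([.6415,.0155,0]);a=np.radians(-16.3);X=np.array([np.cos(a),np.sin(a),0])
s=observe();r=R.from_quat(s["orientation"]).as_matrix();z=r[:,2]
G=O-.043*X+[0,0,.045];p=G-.0495*z
print("p",p.round(4),"standoff",tool(p-.10*z),"final",tool(p),"up10mm",(r.T@[0,0,.01]/.15).round(4))
E
python3 pick.py
```

```text
p [0.5892 0.0287 0.0932] standoff [ 1.408 -0.009  0.583] final [ 1.408 -0.009  1.249] up10mm [ 0.0147 -0.0027 -0.065 ]
```

Emit:
{"fn": "play_rows", "kwargs": {
  "increments": [
    [[0.25,0,0.1,0,1],[0.5,0,0.2,0,1],[0.75,0,0.3,0,1],[0.95,0,0.38,0,1]]
  ]
}}

```text
clock: 16.92
ee_pos: [0.4973, 0.049, 0.2044]
orientation: [0.983, -0.142, 0.112, -0.004]
force: [-1.1, -0.2, 0.6]
grip_width: 0.997
gripper_force: 0.0
```

Emit:
{"fn": "play_rows", "kwargs": {
  "increments": [
    [[0.2,0,0.1,0,1],[0.35,0,0.2,0,1],[0.45,0,0.2,0,1],[0.45,0,0.2,0,1]]
  ]
}}

```text
clock: 17.42
ee_pos: [0.5662, 0.03, 0.1921]
orientation: [0.983, -0.142, 0.114, -0.005]
force: [-0.1, -0.2, 0.2]
grip_width: 0.994
gripper_force: 0.0
```

```bash
python3 st.py && python3 pick.py
```

```text
clock 17.43 tcp [0.5662 0.03   0.1921] j [-0.036 -0.056  2.041 -0.019  0.929  1.831] lean 13.1 az -5.8 yaw x -16.7 F [-0.1 -0.2  0.2]
p [0.5891 0.0287 0.0932] standoff [-0.002 -0.007  0.01 ] final [-0.002 -0.007  0.677] up10mm [ 0.0148 -0.0028 -0.0649]
```

Good. I'll descend along the tool axis in two stages, watching the force.

Emit:
{"fn": "play_rows", "kwargs": {
  "increments": [
    [[0,-0.005,0.12,0,1],[0,-0.005,0.24,0,1],[0,-0.005,0.35,0,1],[0,-0.005,0.4,0,1]]
  ]
}}

```text
clock: 17.92
ee_pos: [0.5782, 0.03, 0.1318]
orientation: [0.983, -0.142, 0.113, -0.005]
force: [0.1, -0.3, -0.2]
grip_width: 0.999
gripper_force: 0.0
```

Emit:
{"fn": "play_rows", "kwargs": {
  "increments": [
    [[0,0,0.07,0,1],[0,0,0.14,0,1],[0,0,0.21,0,1],[0,0,0.26,0,1],[0,0,0.26,0,1],[0,0,0.26,0,1]]
  ]
}}

```text
clock: 18.68
ee_pos: [0.5881, 0.029, 0.0962]
orientation: [0.983, -0.142, 0.115, -0.005]
force: [0.0, -0.2, -0.0]
grip_width: 1.001
gripper_force: 0.0
```

```bash
python3 st.py && python3 pick.py && python3 - <<'E'
from h import *
t=snapshot("top");S=snapshot("side");cv2.imwrite("pics/d_t.png",t[:,:,::-1]);cv2.imwrite("pics/d_s.png",S[:,:,::-1])
E
```

```text
clock 18.68 tcp [0.5881 0.029  0.0962] j [-0.037  0.124  2.04  -0.021  0.747  1.834] lean 13.2 az -5.8 yaw x -16.7 F [ 0.  -0.2 -0. ]
p [0.589  0.0287 0.0932] standoff [ 0.001  0.001 -0.646] final [0.001 0.001 0.021] up10mm [ 0.0149 -0.0028 -0.0649]
```

Emit:
{"fn": "play_rows", "kwargs": {
  "increments": [
    [[0,0,0.01,0,0.85],[0,0,0.01,0,0.75],[0,0,0.01,0,0.6],[0,0,0.01,0,0.5],[0,0,0.01,0,0.5],[0,0,0.01,0,0.5]]
  ],
  "squeeze": 70
}}

```text
clock: 19.52
ee_pos: [0.5888, 0.029, 0.0954]
orientation: [0.983, -0.142, 0.115, -0.005]
force: [-2.5, 0.7, 6.4]
grip_width: 0.714
gripper_force: 76.4
```

```bash
python3 st.py
```

```text
clock 19.52 tcp [0.5888 0.029  0.0954] j [-0.037  0.127  2.04  -0.022  0.745  1.834] lean 13.2 az -5.8 yaw x -16.7 F [-2.5  0.7  6.4]
```

Emit:
{"fn": "play_rows", "kwargs": {
  "increments": [
    [[0.006,-0.001,-0.026,0,0.5],[0.012,-0.002,-0.052,0,0.5],[0.018,-0.003,-0.078,0,0.5],[0.018,-0.003,-0.15,0,0.5],[0.018,-0.003,-0.25,0,0.5],[0.018,-0.003,-0.36,0,0.5],[0.018,-0.003,-0.42,0,0.5],[0.018,-0.003,-0.42,0,0.5]]
  ]
}}

```text
clock: 20.52
ee_pos: [0.5771, 0.0301, 0.158]
orientation: [0.983, -0.142, 0.116, -0.005]
force: [-0.0, 0.3, -2.7]
grip_width: 0.717
gripper_force: 75.6
```

```bash
python3 st.py && python3 - <<'E'
from h import *
t=snapshot("top");S=snapshot("side");cv2.imwrite("pics/e_t.png",t[:,:,::-1]);cv2.imwrite("pics/e_s.png",S[:,:,::-1])
D=0
E
```

```text
clock 20.52 tcp [0.5771 0.0301 0.158 ] j [-0.036  0.01   2.04  -0.02   0.86   1.833] lean 13.3 az -5.7 yaw x -16.7 F [-0.   0.3 -2.7]
```

```bash
cat > place.py <<'E'
from h import *
t=cv2.imread("pics/top0.png")[:,:,::-1]
g=cv2.cvtColor(np.ascontiguousarray(t),cv2.COLOR_RGB2GRAY)
m=((g<62)*255).astype(np.uint8);k=np.zeros_like(m);k[184:264,154:258]=m[184:264,154:258]
k=cv2.morphologyEx(k,cv2.MORPH_OPEN,np.ones((3,3),np.uint8))
r=cv2.minAreaRect(cv2.convexHull(blob(k)));B=cv2.boxPoints(r)
P=np.array([onz("top",u,v,.014)[:2] for u,v in B]);
print("corner px",B.round(1).tolist(),"sides",np.linalg.norm(np.roll(P,-1,0)-P,axis=1).round(4))
e=[np.roll(P,-1,0)[i]-P[i] for i in range(4)];e.sort(key=lambda v:-abs(v[1]));yl=e[0]*np.sign(e[0][1])
yaw=np.arctan2(yl[1],yl[0])-np.pi/2;T=P.mean(0);print("tray",T.round(4),"yaw",np.degrees(yaw).round(2))
Z=[0,0,1]
O=np.array([.6415,.0155,0]);a=np.radians(-16.3);X=np.array([np.cos(a),np.sin(a),0])
cov=O-.010*X+[0,0,.030];tp=np.array([.5888,.029,.0954])
q=observe();Rn=R.from_quat(q["orientation"])
RP=R.from_matrix(np.load("rp.npy")) if __import__("os").path.exists("rp.npy") else Rn
np.save("rp.npy",RP.as_matrix())
c=RP.inv().apply(cov-tp);K=RP.inv()*R.from_euler("z",a)
tgt=np.append(T+.057*np.array([np.sin(yaw),-np.cos(yaw)]),.004)
best=min(np.arange(-.3,.31,.001),key=lambda w:abs((lambda M:np.arctan2(M[1,0],M[0,0])-yaw)((Rn*R.from_euler("z",np.pi*w)*K).as_matrix())))
M=(Rn*R.from_euler("z",np.pi*best));C=(M*K).as_matrix()
p=tgt-M.apply(c)
print("twist",best.round(3),"cover up",C[:,2].round(3),"corner dz mm",[(1000*(C@[i*.065,j*.031,0])[2]).round(1) for i in(-1,1) for j in(-1,1)])
print("target",tgt.round(4),"tcp",p.round(4),"hover60",tool(p+[0,0,.06]),"up10",(Rn.inv().apply([0,0,.01])/.15).round(4),"final",tool(p))
E
python3 place.py
```

```text
corner px [[157.3000030517578, 195.89999389648438], [247.0, 187.1999969482422], [253.0, 250.10000610351562], [163.39999389648438, 258.70001220703125]] sides [0.2424 0.1693 0.2395 0.1699]
tray [0.5224 0.3037] yaw 4.58
twist -0.119 cover up [-0.007  0.084  0.996] corner dz mm [np.float64(2.6), np.float64(-2.6), np.float64(2.6), np.float64(-2.6)]
target [0.5269 0.2469 0.004 ] tcp [0.4824 0.2471 0.0693] hover60 [-1.030e+00 -1.207e+00  1.000e-03] up10 [ 0.0149 -0.0028 -0.0649] final [-1.12 -1.19  0.39]
```

Emit:
{"fn": "play_rows", "kwargs": {
  "increments": [
    [[-0.15,0,-0.05,0,0.5],[-0.35,0,-0.1,0,0.5],[-0.55,0,-0.15,0,0.5],[-0.76,0,-0.2,0,0.5],[-0.76,0,-0.2,0,0.5]]
  ]
}}

```text
clock: 21.25
ee_pos: [0.4613, 0.0631, 0.1587]
orientation: [0.983, -0.141, 0.113, -0.005]
force: [0.9, -0.2, -1.0]
grip_width: 0.718
gripper_force: 75.9
```

Emit:
{"fn": "play_rows", "kwargs": {
  "increments": [
    [[-0.04,-0.2,0,0,0.5],[-0.08,-0.4,0,0,0.5],[-0.14,-0.6,0,0,0.5],[-0.2,-0.8,0,0,0.5],[-0.2,-0.8,0,0,0.5]]
  ]
}}

```text
clock: 21.88
ee_pos: [0.4694, 0.1877, 0.1583]
orientation: [0.983, -0.14, 0.114, -0.005]
force: [1.0, -0.0, -1.8]
grip_width: 0.712
gripper_force: 76.2
```

Emit:
{"fn": "play_rows", "kwargs": {
  "increments": [
    [[-0.02,-0.15,0,-0.04,0.5],[-0.04,-0.3,0,-0.08,0.5],[-0.07,-0.4,0,-0.119,0.5],[-0.07,-0.4,0,-0.119,0.5],[-0.07,-0.4,0,-0.119,0.5]]
  ]
}}

```text
clock: 22.5
ee_pos: [0.4757, 0.2459, 0.1583]
orientation: [0.993, 0.042, 0.113, 0.017]
force: [0.1, 0.2, -1.7]
grip_width: 0.712
gripper_force: 76.2
```

```bash
python3 st.py && python3 place.py && python3 - <<'E'
from h import *
from cov import dots,rep
t=snapshot("top");S=snapshot("side");cv2.imwrite("pics/f_t.png",t[:,:,::-1]);cv2.imwrite("pics/f_s.png",S[:,:,::-1])
im=np.hstack([cv2.resize(t[130:290,150:310],(400,400)),cv2.resize(S[240:400,150:310],(400,400))]);cv2.imwrite("pics/f1.png",im[:,:,::-1])
E
```

```text
clock 22.5 tcp [0.4757 0.2459 0.1583] j [ 0.42  -0.068  2.115 -0.146  0.901  1.985] lean 13.1 az -6.0 yaw x 5.2 F [ 0.1  0.2 -1.7]
corner px [[157.3000030517578, 195.89999389648438], [247.0, 187.1999969482422], [253.0, 250.10000610351562], [163.39999389648438, 258.70001220703125]] sides [0.2424 0.1693 0.2395 0.1699]
tray [0.5224 0.3037] yaw 4.58
twist -0.001 cover up [-0.007  0.085  0.996] corner dz mm [np.float64(2.7), np.float64(-2.6), np.float64(2.6), np.float64(-2.7)]
target [0.5269 0.2469 0.004 ] tcp [0.4824 0.2471 0.0693] hover60 [ 0.001 -0.013  0.198] up10 [ 0.0149  0.0029 -0.0649] final [-0.088 -0.03   0.588]
```

```bash
python3 - <<'E'
from h import *
S=cv2.imread("pics/f_s.png")[:,:,::-1];t=cv2.imread("pics/f_t.png")[:,:,::-1]
RP=R.from_matrix(np.load("rp.npy"));tp=np.array([.5888,.029,.0954]);q=observe();Rn=R.from_quat(q["orientation"])
for nm,w in(("mag",[.632,.0167,.058]),("dots",[.5993,.0274,.058])):
    p=q["ee_pos"]+Rn.apply(RP.inv().apply(np.array(w)-tp));print(nm,p.round(4),"pred side",proj("side",p).round(1),"top",proj("top",p).round(1))
for n,i in(("side",S),("top",t)):
    for lo,hi,nm in(((145,80,80),(176,255,255),"mag"),((70,60,40),(95,255,160),"dots")):
        m=mask(i,lo,hi,(120,130,330,400))
        print(n,nm,[(np.round(cen(c),1).tolist(),cv2.contourArea(c)) for c in cv2.findContours(m,0,1)[0] if cv2.contourArea(c)>4])
E
```

```text
mag [0.5207 0.2465 0.1212] pred side [241.6 292.5] top [216.5 218.2]
dots [0.4863 0.245  0.1211] pred side [254.5 299.5] top [217.1 232.3]
side mag [([322.0, 393.6], 135.0), ([209.1, 354.0], 26.0), ([161.6, 293.4], 50.0)]
side dots [([221.9, 372.6], 10.5), ([215.1, 368.4], 10.5), ([227.7, 366.4], 10.0), ([208.1, 364.4], 10.5), ([220.9, 362.6], 10.5), ([233.0, 360.5], 10.0), ([214.1, 358.6], 9.0), ([226.2, 356.6], 9.0), ([219.7, 352.6], 11.5), ([255.0, 309.0], 7.0), ([128.9, 315.1], 69.0), ([260.3, 303.1], 6.5), ([151.9, 303.9], 7.5), ([265.5, 297.5], 8.0)]
top mag [([179.8, 223.1], 8.5), ([215.5, 217.7], 15.0), ([212.2, 137.5], 48.0)]
top dots [([215.8, 224.4], 9.0), ([222.6, 223.6], 7.5), ([172.9, 135.4], 30.5), ([174.6, 130.8], 32.5)]
```

```bash
python3 - <<'E'
from h import *
RP=R.from_matrix(np.load("rp.npy"));tp=np.array([.5888,.029,.0954]);q=observe();Rn=R.from_quat(q["orientation"])
a=np.radians(-16.3);X=np.array([np.cos(a),np.sin(a),0]);Y=np.array([-X[1],X[0],0])
c0=np.array([.5993,.0274,.058])-.0173*X
def pr(roll,pitch):
    out=[]
    g=np.array([.6415,.0155,0])-.043*X+[0,0,.045]
    Q=R.from_rotvec(np.radians(roll)*X)*R.from_rotvec(np.radians(pitch)*Y)
    for d in(-.0173,0,.0173):
        w=c0+d*Y;w=g+Q.apply(w-g)
        out.append(proj("side",q["ee_pos"]+Rn.apply(RP.inv().apply(w-tp))).round(1).tolist())
    return out
for r in(-2.5,0,2.5):
    print(r,pr(r,0))
print("pitch5",pr(0,5))
E
```

```text
-2.5 [[266.2, 297.0], [261.1, 303.1], [255.9, 309.3]]
0 [[266.4, 297.1], [261.3, 302.9], [256.0, 308.9]]
2.5 [[266.7, 297.1], [261.5, 302.7], [256.1, 308.5]]
pitch5 [[265.9, 296.4], [260.7, 302.2], [255.4, 308.2]]
```

The cover is held as planned, within about 1.5 mm. I'll lower it toward the pocket, biased slightly so the fingers clear the ribs.

Emit:
{"fn": "play_rows", "kwargs": {
  "increments": [
    [[-0.02,-0.006,0.17,0,0.5],[-0.04,-0.012,0.34,0,0.5],[-0.054,-0.017,0.46,0,0.5],[-0.054,-0.017,0.51,0,0.5],[-0.054,-0.017,0.51,0,0.5]]
  ]
}}

```text
clock: 23.22
ee_pos: [0.485, 0.2466, 0.0821]
orientation: [0.992, 0.043, 0.113, 0.017]
force: [-0.2, -0.3, -1.7]
grip_width: 0.71
gripper_force: 76.2
```

```bash
python3 st.py && python3 place.py | tail -1
```

```text
clock 23.23 tcp [0.485  0.2466 0.0821] j [ 0.414  0.071  2.128 -0.165  0.749  2.008] lean 13.1 az -5.9 yaw x 5.3 F [-0.2 -0.3 -1.7]
target [0.5269 0.2469 0.004 ] tcp [0.4824 0.2471 0.0693] hover60 [ 0.054  0.009 -0.31 ] up10 [ 0.0149  0.0029 -0.0649] final [-0.035 -0.008  0.079]
```

Emit:
{"fn": "play_rows", "kwargs": {
  "increments": [
    [[-0.006,0.004,0.026,0,0.5],[-0.012,0.004,0.052,0,0.5],[-0.012,0.004,0.052,0,0.5]]
  ]
}}

```text
clock: 23.6
ee_pos: [0.4847, 0.2458, 0.0742]
orientation: [0.992, 0.043, 0.113, 0.017]
force: [0.5, 0.7, -1.7]
grip_width: 0.712
gripper_force: 76.2
```

Emit:
{"fn": "play_rows", "kwargs": {
  "increments": [
    [[-0.003,0,0.013,0,0.5],[-0.003,0,0.013,0,0.5]]
  ]
}}

```text
clock: 23.85
ee_pos: [0.4852, 0.246, 0.0727]
orientation: [0.992, 0.043, 0.114, 0.016]
force: [-0.3, 1.0, 0.3]
grip_width: 0.717
gripper_force: 77.1
```

Emit:
{"fn": "play_rows", "kwargs": {
  "increments": [
    [[-0.002,0,0.008,0,0.5],[-0.002,0,0.008,0,0.5]]
  ],
  "squeeze": 30
}}

```text
clock: 24.1
ee_pos: [0.4853, 0.246, 0.0723]
orientation: [0.992, 0.043, 0.114, 0.016]
force: [-4.0, -1.8, 7.5]
grip_width: 0.717
gripper_force: 81.6
```

Emit:
{"fn": "play_rows", "kwargs": {
  "increments": [
    [[-0.002,0,0.008,0,0.5],[-0.002,0,0.008,0,0.5]]
  ],
  "squeeze": 20
}}

```text
clock: 24.35
ee_pos: [0.4855, 0.2461, 0.072]
orientation: [0.992, 0.044, 0.114, 0.016]
force: [-9.0, -2.8, 16.0]
grip_width: 0.716
gripper_force: 86.4
```

Emit:
{"fn": "play_rows", "kwargs": {
  "increments": [
    [[0,0,-0.005,0,0.72],[0,0,-0.005,0,0.74],[0,0,-0.005,0,0.76],[0,0,-0.005,0,0.79],[0,0,-0.005,0,0.83],[0,0,-0.005,0,0.87],[0,0,-0.005,0,0.9],[0,0,-0.005,0,0.9]]
  ]
}}

```text
clock: 25.35
ee_pos: [0.4844, 0.2457, 0.0703]
orientation: [0.992, 0.044, 0.113, 0.017]
force: [-0.4, -0.5, -0.4]
grip_width: 0.903
gripper_force: 0.0
```

```bash
python3 st.py && python3 - <<'E'
from h import *
S=snapshot("side");m=mask(S,(70,60,40),(95,255,160),(190,280,330,400))
print([(np.round(cen(c),1).tolist()) for c in cv2.findContours(m,0,1)[0] if cv2.contourArea(c)>4])
E
```

```text
clock 25.35 tcp [0.4844 0.2457 0.0703] j [ 0.412  0.09   2.133 -0.169  0.725  2.011] lean 13.1 az -5.8 yaw x 5.3 F [-0.4 -0.5 -0.4]
[[221.9, 372.6], [215.2, 368.5], [227.6, 366.6], [208.2, 364.5], [220.9, 362.6], [233.0, 360.5], [214.0, 358.5], [226.2, 356.6], [219.7, 352.6], [255.9, 334.4], [261.0, 329.3], [265.8, 324.0]]
```

Released with no contact force. I'll withdraw along the tool axis, then move back clear.

Emit:
{"fn": "play_rows", "kwargs": {
  "increments": [
    [[0,0,-0.05,0,0.9],[0,0,-0.15,0,0.9],[0,0,-0.35,0,0.9],[0,0,-0.6,0,0.9],[0,0,-0.9,0,0.9],[0,0,-0.9,0,0.9]]
  ]
}}

```text
clock: 26.15
ee_pos: [0.4558, 0.2501, 0.2082]
orientation: [0.992, 0.044, 0.118, 0.014]
force: [0.8, 0.6, -0.2]
grip_width: 0.898
gripper_force: 0.0
```

Emit:
{"fn": "play_rows", "kwargs": {
  "increments": [
    [[-0.1,0.35,-0.2,0,0.9],[-0.1,0.7,-0.3,0,0.9],[-0.1,1,-0.3,0,0.9],[-0.1,1,-0.3,0,0.9]]
  ]
}}

```text
clock: 26.65
ee_pos: [0.4417, 0.0968, 0.2492]
orientation: [0.993, 0.041, 0.114, 0.017]
force: [-0.5, -0.3, -0.1]
grip_width: 0.901
gripper_force: 0.0
```

Emit:
{"fn": "play_rows", "kwargs": {
  "increments": [
    [[0,0.35,-0.1,0,0.9],[0,0.7,-0.1,0,0.9],[0,1,-0.1,0,0.9],[0,1,-0.1,0,0.9]]
  ]
}}

```text
clock: 27.15
ee_pos: [0.4508, -0.0514, 0.2697]
orientation: [0.993, 0.041, 0.113, 0.017]
force: [0.2, 0.6, -0.3]
grip_width: 0.9
gripper_force: 0.0
```

```bash
python3 st.py && python3 - <<'E'
from h import *
from cov import dots,rep
t=snapshot("top");S=snapshot("side");cv2.imwrite("pics/g_t.png",t[:,:,::-1]);cv2.imwrite("pics/g_s.png",S[:,:,::-1])
rep("done",dots("top",t,(165,220,200,250),.032));rep("new",dots("top",t,(201,215,245,250),.032));rep("new side",dots("side",S,(225,300,290,350),.032))
im=np.hstack([cv2.resize(t[110:310,150:420],(400,296)),cv2.resize(S[150:420,130:480],(400,309))[:296]]);cv2.imwrite("pics/g1.png",im[:,:,::-1])
E
```

```text
clock 27.15 tcp [ 0.4508 -0.0514  0.2697] j [-0.247 -0.426  2.205  0.036  1.137  1.229] lean 13.1 az -5.9 yaw x 5.1 F [ 0.2  0.6 -0.3]
done 9 mean [0.4866 0.357  0.032 ] rect [0.4865 0.3569] [0.0368 0.0342] 2.5
new 9 mean [0.4974 0.2459 0.032 ] rect [0.4974 0.2459] [0.0361 0.0343] 3.2
new side 9 mean [0.4978 0.2454 0.032 ] rect [0.4979 0.2457] [0.0358 0.0347] 3.9
```

View pics/g1.png

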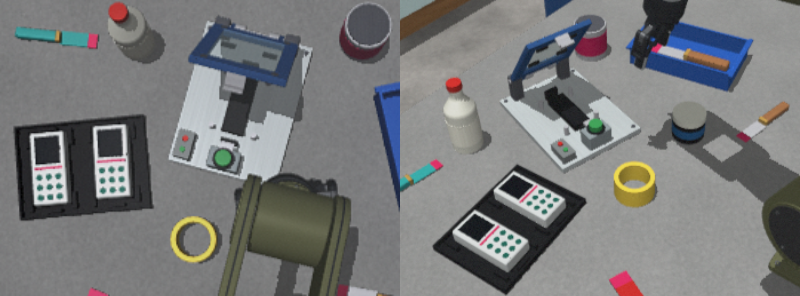

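The picture shows the cover in the free pocket beside the other one, the lid open, the nest empty, the spatula in the bin and everything else in place. One numeric check that it lies flat.

```bash
python3 - <<'E'
from h import *
t=cv2.imread("pics/g_t.png")[:,:,::-1];S=cv2.imread("pics/g_s.png")[:,:,::-1]
def pts(n,i,lo,hi,roi,a):return [cen(c) for c in cv2.findContours(mask(i,lo,hi,roi),0,1)[0] if cv2.contourArea(c)>=a]
for nm,rt,rs in(("done",(165,195,200,250),(175,325,240,380)),("new",(201,185,245,250),(225,280,292,350))):
    A=pts("top",t,(70,60,40),(95,255,160),rt,3);B=pts("side",S,(70,60,40),(95,255,160),rs,4)
    Q=[]
    for a in A:
        w=proj("side",onz("top",*a,.032));b=min(B,key=lambda b:np.hypot(*(np.array(b)-w)));Q.append(two(a,b)[0])
    Q=np.array(Q);k=np.linalg.lstsq(np.c_[Q[:,:2]-Q[:,:2].mean(0),np.ones(len(Q))],Q[:,2],rcond=None)[0]
    print(nm,len(A),len(B),"z mean",Q[:,2].mean().round(4),"slopes deg",np.degrees(k[:2]).round(1))
    ma=pts("top",t,(145,60,80),(176,255,255),rt,3);mb=pts("side",S,(145,60,80),(176,255,255),rs,3)
    if ma and mb: print("mag",two(ma[0],mb[0]))
    da=cen(blob(mask(t,(0,0,0),(180,255,40),(rt[0]+(8 if nm=='done' else 8),rt[1],rt[2]-8,rt[1]+22))));print(da)
E
```

```text
done 9 9 z mean 0.0324 slopes deg [ 0.8 -1.9]
mag (array([0.52065275, 0.35965978, 0.03213552]), np.float64(2.7097774767682825e-05))
(181.65714285714284, 196.3095238095238)
new 9 9 z mean 0.0326 slopes deg [-0.3  0.1]
mag (array([0.5315381 , 0.24877284, 0.03243773]), np.float64(0.00016422190784618382))
(223.83333333333331, 190.85714285714286)
```

```bash
python3 -c "
from cell import *
print(job_done())"
```

```text
the job is handed in; nothing more can be done
None
```

The job is handed in at about 27 s: the spatula is in the blue bin, the jig is open, and the cover lies flat and face up in the free pocket. One doubt: while tilting the tool I ran the third joint to its end stop, and it read 0.025 rad against the stated 0.03 limit.

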